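Mount the grating disc on the vegetable cutter and clamp it

TASK

Get the salad bar's vegetable cutter ready: put the grating disc on its drive post and feel for the teeth so that it drops fully down on its seat, slide the spacer on top of it, then the clamp cap, and only then press on the cap, gently, until the drive shaft is pushed all the way down. Never push or twist harder than 25 N, let go of everything at the end, and leave the dressing bottle, the steel pan and the shaker where they are.

Things in the scene. Friction and masses are not known exactly. Their poses are not given: they have to be found in the camera images.
- base: White square housing of the vegetable cutter, fixed on the table, 200 x 200 mm, top deck 70 mm above the table. Origin under its centre on the table, z up; an upright steel drive shaft with a post stands in its middle. The deck's round plate is 176 mm across.
- seat (a point): Centre of the top of the round flange (60 mm diameter) of the drive shaft, on the post's axis, z up; 82 mm above the table when the shaft is up. It moves down with the shaft. The star hub and the post stand on this flange.
- shaft (a joint): How far the drive shaft (flange, hub and post together) is pushed down, in m: 0 to 0.0005 at the start, 0.005 at its hard end stop. It has no spring: stiff friction holds it. With the stack on it, it starts to move under a push of about 10 N, with the disc alone about 11 N, and stays where it is left; at the end stop the force rises steeply.
- disc: Steel grating disc, 0.16 to 0.26 kg: plate 130 mm diameter, 3 mm thick; socket 52 mm diameter up to 16 mm height; round neck above. Origin: centre of the underside, z up along the bore. Under it a 13 mm deep socket has six inner teeth, every 60 degrees, that drop between the hub's teeth with about 0.09 rad of play either way. Its neck passes over the post.
- spacer: Grey plastic spacer, a plain tube 36 mm outer diameter, 16 mm bore, 28 mm high, 0.05 kg, standing upright, open at both ends. Origin: centre of its lower end, z up. It belongs on the disc's neck, its lower end then 46 mm above the flange.
- cap: Grey plastic clamp cap, 40 mm high, 0.06 kg: a rim 44 mm diameter and 8 mm high, above it a round grip 34 mm diameter with a closed domed top (straight from 8 to 36 mm height). Blind bore from below, 16 mm diameter and 24 mm deep. Stands bore down. Origin: centre of its underside, z up. It belongs on the spacer, its underside then 74 mm above the flange.
- dressing: Bystander: white dressing bottle, 56 mm diameter, 160 mm high; origin under its centre.
- pan: Bystander: open steel pan 100 x 140 x 65 mm; origin under its centre.
- shaker: Bystander: clear shaker jar with a steel lid, 48 mm diameter, 85 mm high; origin under its centre.
- hub_top (a point): Centre of the hub's top, 12 mm above the flange. The hub is a six-toothed steel star: three bars 38 mm long, 7.4 mm wide, crossed at 60 degrees. Its angle about the post differs every time and is NOT given by this frame (whose yaw is the housing's) nor by any other reading. A brake holds it: it does not turn under the hand.
- post_top (a point): Top of the plain round steel post, 92 mm above the flange, on its axis. The post is 14.4 mm diameter, its last 6 mm tapered to 7 mm.
- neck_top (a point): Top centre of the disc's neck, 46 mm above its underside. The neck, 36 mm diameter from 16 to 46 mm height, bore 16 mm, is the place to hold the disc. Teeth not matching, the disc stands on the hub, underside 12 mm above the flange; turned up to 60 degrees under a light push (3 to 6 N) it starts to drop: stop turning then, and lower it 12 mm onto the flange.
Not all that is in view belongs to the job. Leave any purple look-alike of the spacer alone. Leave any purple look-alike of the cap alone.

How it is judged:
On the way, in this order (a step that is already met when the one before it is completed fails the run):
1. the grating disc has dropped over the hub's teeth and lies flat on the flange (z of disc in the frame of seat below 0.003 m and horizontal distance between disc and seat below 0.004 m and angle between disc's own z axis and vertical below 0.06 rad), for 0.2 s.
2. the spacer sits on the disc's neck, the disc still fully down (z of disc in the frame of seat below 0.003 m and z of spacer in the frame of seat between 0.043 and 0.049 m and horizontal distance between spacer and seat below 0.004 m), for 0.2 s.
3. the cap sits on the spacer and the shaft is pushed all the way down (z of cap in the frame of seat between 0.071 and 0.077 m and horizontal distance between cap and seat below 0.004 m and value of joint shaft above 0.004 m), for 0.1 s.
At the end, for the whole second after the job is handed in: Disc on the flange (within 3 mm in height), spacer on its neck and cap on the spacer (each within 3 mm of its seated height), all within 4 mm of the post's axis, the cap upright; the shaft pushed down more than 4 of its 5 mm; everything at rest and released (all of step 2 and all of step 3 and z of disc in the frame of seat above -0.003 m and horizontal distance between disc and seat below 0.004 m and angle between cap's own z axis and vertical below 0.1 rad and linear speed of each of cap, disc, spacer below 0.02 m/s); the robot touches nothing.
It fails at once if the disc is pushed or twisted on the shaft, or the layers pushed on one another, harder than 25 N (contact force between any of disc, spacer, cap and base above 25 N or contact force between spacer and disc above 25 N or contact force between cap and spacer above 25 N).
It fails at once if a bystander (bottle, pan or shaker) is moved by more than 20 mm (distance of any of dressing, pan, shaker from where it was at the start of the episode above 0.02 m).
It fails at once if the shaft is pushed all the way down before the cap is on the spacer (value of joint shaft above 0.004 m and not (z of cap in the frame of seat between 0.07 and 0.08 m and horizontal distance between cap and seat below 0.006 m)).
It also fails if it takes over 72 s, if anything falls off the work surface, if the arm or the gripper's body presses on something with over 40 N, if the wrist force passes 120 N, or if a joint passes its speed limit or range.

ROBOT

A 6-joint arm with a two-finger parallel gripper is mounted at the origin on the work surface. World frame = base frame: x ahead of the robot, y to its left, z up, the work surface at z = 0. Lengths are in m, angles in rad, forces in N, time in s.
With the tool pointing down it reaches from about 0.3 to 0.825 m from the base axis. Payload 5.4 kg.
Tool frame: the origin (TCP) lies midway between the tips of the shut fingers; the grasp point (between the pads) lies 19 mm behind it (manip.tcp_to_grasp is the distance from the TCP to the grasp point, in m); z points along the fingers, y is the line along which they close (so a half turn about z gives the same grasp; the last joint's range is limited). The gripper opens to 92 mm and grips with 3 to 60 N. Pads are 20 mm wide; open, the fingers measure 128 mm over their backs; the gripper's body (75 mm by 189 mm) begins 69 mm behind the grasp point.
Start: joints at [-1.56, 0.158, 1.597, -0, 1.386, -0.21], TCP at [0.126, -0.561, 0.215] pointing down, gripper open.
Joint ranges: [-2.91, 2.91], [-0.94, 2.29], [0.18, 2.7], [-1.29, 4.43], [0.17, 2.64], [-3, 3]. Speed limits (rad/s): [2.57, 2.57, 3.14, 3.14, 3.14, 3.14].

INTERFACE

Orientations are given as a unit quaternion [w, x, y, z].
In Python, from cell import manip gives the robot as it stands.
- The arm moves only by the tool step_arm, never from a script. Its argument "moves" is a list of rows, each an object of numbers: "x", "y", "z": the shift along the tool's x, y, z in mm; "turn": the turn about the tool's z in rad; "gripper": the opening, from 0 (shut) to 1 (fully open). In form: [{"x": .., "y": .., "z": .., "turn": .., "gripper": ..}, ...]. A call has 1 to 5 rows; each row shifts and turns the commanded pose from where the row before left it, along the tool's axes as they then stand; what a row does not reach is not made up. A row lasts 1/12 s, in which the tool goes at most 41.7 mm and 7.16 degrees, less where a joint would pass 70% of its speed; a pose out of reach is approached as far as the arm can. A call with a gripper value outside its range is refused whole. The fingers move at their own pace and stop on an object; the grip force is fixed at half the most. Time passes only in rows, so rows that do not move let the fingers close. It gives the time, the measured TCP pose, the force, the opening and the grip force at its end, in the units of the state.
- manip.state(): the state, without advancing time (a new reading comes with each control period).
- manip.camera(name): name is "side" or "top" or "wrist"; returns the picture (400x640x3 uint8, blue, green, red); there is no depth.
- manip.camera_model(name): a dict with "vfov" (degrees; the focal length in pixels is half the picture's height over the tangent of half this angle, whatever the lens; pixels are square), "cx", "cy" (the principal point, pixels), "dist" ([k1, k2, p1, p2, k3] as OpenCV has them; the pictures are not rectified), "rvec" (rotation vector, rad) and "tvec" (3), from world to camera coordinates, as OpenCV has them; the wrist camera has in their place "T_tool_cam" (4x4, takes a point from camera to tool coordinates, whose origin is the TCP and whose axes are the flange's). Camera axes: x right, y down, z forward; pixel columns grow to the right and rows downward; lengths in m; the calibration is good to about 2 mm. A picture is of the moment at which its call begins: read the wrist's pose just before it. camera_model takes no time and is no camera call.
- manip.hand_in(): hands the job in; it is judged then, once.
Trained networks look in the newest picture that a camera, given by its name, has taken for a name from the list of things; names that differ only in an ending like _2 or _b are one class to them, and where a whole thing is asked for, a point or a joint stands for the part that bears it (a point fixed in the world has none). Each returns a list of dicts, best first, with "conf" (0 to 1); they miss things now and then, are a little off and sometimes report something else, mostly with a low value. They report only what shows in the picture. A call takes as long as a camera call. They do not tell look-alikes from the thing itself.
- manip.spot_in(camera, label): "centre" ([x, y, z] in m, in world coordinates, good to about 4 mm: the middle of the surface that is visible of it).
- manip.tip_of(camera, label): "centre" ([x, y, z] in m, in world coordinates, good to about 4 mm: a listed point, or the origin of a listed thing).
The state is a dict: "clock": time; "joints": joint angles; "qvel": joint speeds; "joint_torque": joint torques, N m; "position": TCP position; "tcp_rot": TCP orientation; "wrist_force": force on the tool from outside, world axes, zero at the start; "torque": the same for the moment, N m; "grip_width": opening from 0.0 (shut) to 1.0 (fully open); "grip_force": force on a finger pad.
Only numpy, scipy, OpenCV 4.12 (cv2) and the standard library are available. Lean on these libraries where they do the work, as an engineer would, in place of code of your own. Each camera call takes 0.05 s, during which the arm holds its last target. There are 200 camera calls.

## Working session

There is one attempt and no reset: what is moved stays moved. The work goes in short steps, Python scripts to look and compute and a tool call to move; the robot and the scene stay as the last step left them, time stands still between calls to the robot, and variables do not carry over. Pictures are saved under pics/ and viewed, at most 10 in all, crops included, and the job is handed in when it is done.

Besides the shell and the picture viewer there is one more tool, called after "Call:" as name(argument=value, ...) on one line, values as JSON. step_arm: Moves the arm, as the interface text tells. Its arguments: {"type":"object","properties":{"moves":{"type":"array","items":{"type":"object","properties":{"x":{"type":"number"},"y":{"type":"number"},"z":{"type":"number"},"turn":{"type":"number"},"gripper":{"type":"number"}}}}},"required":["moves"]}

```bash
ls; mkdir -p pics; cat > h.py <<'E'
import numpy as np, cv2
from cell import manip
from scipy.spatial.transform import Rotation as R
def toolpose():
    s=manip.state(); q=s['tcp_rot']; return np.array(s['position']), R.from_quat([q[1],q[2],q[3],q[0]]).as_matrix()
def cam(name):
    m=manip.camera_model(name); f=200/np.tan(np.radians(m['vfov'])/2)
    K=np.array([[f,0,m['cx']],[0,f,m['cy']],[0,0,1]]); d=np.array(m['dist'],float)
    if 'rvec' in m: Rm=cv2.Rodrigues(np.array(m['rvec'],float))[0]; t=np.array(m['tvec'],float).ravel()
    else:
        p,Rt=toolpose(); T=np.array(m['T_tool_cam']); Rc=Rt@T[:3,:3]; c=p+Rt@T[:3,3]; Rm=Rc.T; t=-Rm@c
    return K,d,Rm,t
def proj(name,P):
    K,d,Rm,t=cam(name); return cv2.projectPoints(np.array(P,float).reshape(-1,1,3),cv2.Rodrigues(Rm)[0],t,K,d)[0].reshape(-1,2)
def onplane(name,uv,z):
    K,d,Rm,t=cam(name); u=cv2.undistortPoints(np.array(uv,float).reshape(-1,1,2),K,d).reshape(-1,2)
    r=np.c_[u,np.ones(len(u))]@Rm; c=-Rm.T@t; return c+r*((z-c[2])/r[:,2])[:,None]
E
python3 - <<'E'
from h import *
p,Rt=toolpose(); print(p,Rt.round(3))
a=manip.camera('top'); b=manip.camera('side')
cv2.imwrite('pics/top.png',a); cv2.imwrite('pics/side.png',b)
for l in ['base','disc','neck_top','spacer','cap','post_top','hub_top','dressing','pan','shaker']:
  for c in ['top','side']:
    print(l,c,[(np.round(o['centre'],3).tolist(),round(o['conf'],2),proj(c,o['centre'])[0].round().tolist()) for o in manip.tip_of(c,l)[:3]])
print(manip.state()['clock'])
E
```

```text
pics
[ 0.12590801 -0.56042846  0.21365246] [[ 0.976  0.219 -0.   ]
 [ 0.219 -0.976  0.002]
 [ 0.    -0.002 -1.   ]]
base top [([0.55, -0.042, -0.004], 0.59, [341.0, 203.0])]
base side [([0.704, 0.269, -0.002], 0.73, [216.0, 310.0]), ([0.547, -0.045, -0.001], 0.63, [339.0, 237.0]), ([0.554, -0.039, 0.084], 0.41, [336.0, 209.0])]
disc top [([0.588, -0.309, -0.003], 0.77, [427.0, 191.0])]
disc side [([0.588, -0.301, -0.002], 0.62, [355.0, 182.0]), ([0.787, -0.033, 0.0], 0.49, [248.0, 219.0])]
neck_top top [([0.585, -0.309, 0.044], 0.63, [431.0, 191.0])]
neck_top side [([0.582, -0.31, 0.048], 0.92, [359.0, 165.0])]
spacer top [([0.436, 0.27, -0.006], 0.54, [240.0, 240.0]), ([0.526, 0.265, 0.002], 0.53, [241.0, 211.0])]
spacer side [([0.433, 0.27, -0.001], 0.9, [342.0, 347.0]), ([0.519, 0.266, -0.002], 0.89, [300.0, 334.0])]
cap top [([0.321, -0.218, -0.002], 0.72, [398.0, 278.0]), ([0.408, -0.256, 0.0], 0.65, [411.0, 249.0])]
cap side [([0.324, -0.222, -0.0], 0.78, [444.0, 215.0]), ([0.41, -0.263, -0.001], 0.53, [414.0, 201.0])]
post_top top [([0.55, -0.044, 0.17], 0.67, [343.0, 200.0])]
post_top side [([0.552, -0.042, 0.172], 0.56, [337.0, 175.0])]
hub_top top [([0.553, -0.04, 0.093], 0.58, [341.0, 201.0])]
hub_top side [([0.702, 0.266, -0.002], 0.47, [218.0, 309.0])]
dressing top [([0.707, 0.273, 0.002], 0.59, [239.0, 152.0])]
dressing side [([0.703, 0.268, -0.003], 0.63, [216.0, 310.0])]
pan top [([0.788, -0.034, -0.004], 0.83, [338.0, 127.0])]
pan side [([0.788, -0.035, 0.0], 0.8, [248.0, 219.0])]
shaker top [([0.732, -0.221, -0.006], 0.85, [398.0, 145.0])]
shaker side [([0.73, -0.224, -0.001], 0.77, [298.0, 186.0])]
1.1
```

View pics/top.png

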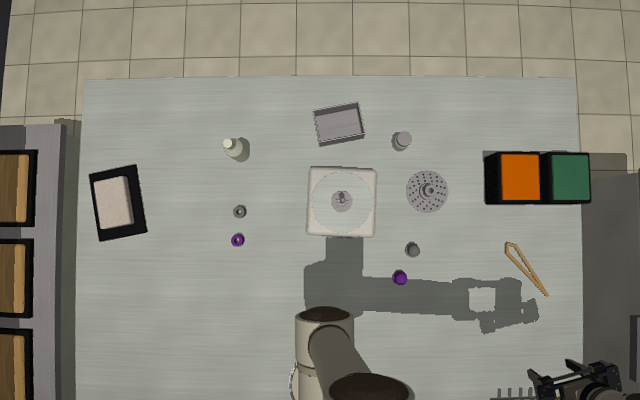

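View pics/side.png

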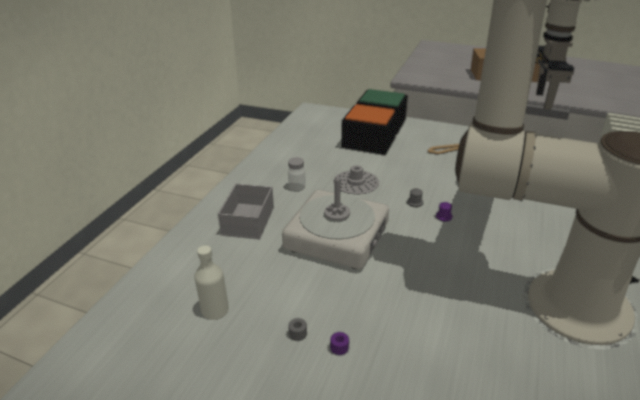

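The disc is at top (427,191), with the neck in its middle. There are two candidates for the spacer: grey at (240,211) and purple at (237,240). There are also two for the cap: grey at (412,250) and purple at (400,278). I choose the grey one in each case. The disc has no look-alike and comes first.

Call:
step_arm(moves=[{"x":38.7,"y":-11.1,"gripper":1},{"x":38.7,"y":-11.1},{"x":38.7,"y":-11.1},{"x":38.7,"y":-11.1},{"x":38.7,"y":-11.1}])

```text
invalid input
```

Call:
step_arm(moves=[{"x":38.7,"y":-11.1},{"x":38.7,"y":-11.1},{"x":38.7,"y":-11.1},{"x":38.7,"y":-11.1},{"x":38.7,"y":-11.1}])

```text
invalid input
```

Call:
step_arm(moves=[{"x":20,"y":-5},{}])

```text
invalid input
```

```bash
cat >> h.py <<'E'
def look(fn,labels,crop=None,c='wrist'):
    p,Rt=toolpose(); a=manip.camera(c); cv2.imwrite('pics/'+fn,a)
    print('tcp',p.round(4),'yaw x',np.arctan2(Rt[1,0],Rt[0,0]).round(4),'j',np.round(manip.state()['joints'],2),'t',manip.state()['clock'])
    for l in labels:
        for o in manip.tip_of(c,l)[:3]:
            P=np.array(o['centre']); print(l,P.round(4),round(o['conf'],2),'px',proj(c,P)[0].round(),'tool mm',((P-p)@Rt*1000).round(1))
    return a
E
python3 - <<'E'
from h import *
print(np.round(manip.camera_model('wrist')['T_tool_cam'],3))
look('w1.png',['neck_top','disc','cap'])
E
```

```text
[[-0.    -0.972 -0.237  0.066]
 [ 1.    -0.    -0.     0.   ]
 [ 0.    -0.237  0.972 -0.17 ]
 [ 0.     0.     0.     1.   ]]
tcp [ 0.1259 -0.561   0.2146] yaw x 0.2208 j [-1.56  0.16  1.6  -0.    1.39 -0.21] t 1.15
```

View pics/w1.png

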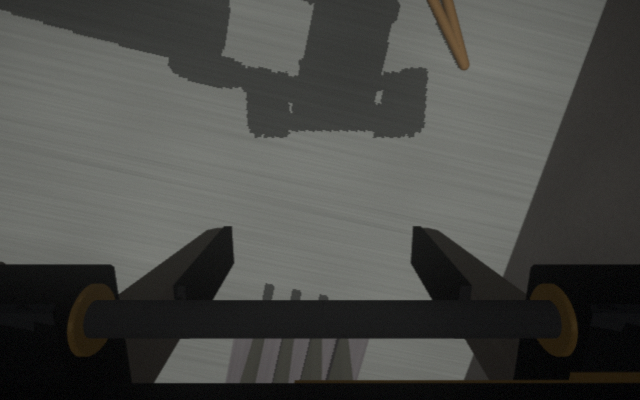

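The move was refused, probably because every row needs all its keys. The picture shows only bare table and the open fingers, with tips at (230,230) and (415,230).

Call:
step_arm(moves=[{"x":38.7,"y":-11.1,"z":0,"turn":0,"gripper":1},{"x":38.7,"y":-11.1,"z":0,"turn":0,"gripper":1},{"x":38.7,"y":-11.1,"z":0,"turn":0,"gripper":1},{"x":38.7,"y":-11.1,"z":0,"turn":0,"gripper":1},{"x":38.7,"y":-11.1,"z":0,"turn":0,"gripper":1}])

```text
clock: 1.72
position: [0.3039, -0.4634, 0.2148]
tcp_rot: [0.0, 0.994, 0.11, 0.0]
wrist_force: [0.6, -1.0, 1.3]
grip_width: 1.002
grip_force: 0.0
```

Call:
step_arm(moves=[{"x":38.7,"y":-11.1,"z":0,"turn":0,"gripper":1},{"x":38.7,"y":-11.1,"z":0,"turn":0,"gripper":1},{"x":38.7,"y":-11.1,"z":0,"turn":0,"gripper":1},{"x":38.7,"y":-11.1,"z":0,"turn":0,"gripper":1},{"x":38.7,"y":-11.1,"z":0,"turn":0,"gripper":1}])

```text
clock: 2.13
position: [0.4808, -0.3667, 0.2148]
tcp_rot: [0.0, 0.994, 0.11, 0.0]
wrist_force: [-0.4, -0.7, -0.4]
grip_width: 0.999
grip_force: 0.0
```

Call:
step_arm(moves=[{"x":38.7,"y":-11.1,"z":0,"turn":0,"gripper":1},{"x":12,"y":-4,"z":0,"turn":0,"gripper":1},{"x":0,"y":0,"z":0,"turn":0,"gripper":1},{"x":0,"y":0,"z":0,"turn":0,"gripper":1}])

```text
clock: 2.47
position: [0.5251, -0.3421, 0.2143]
tcp_rot: [0.0, 0.994, 0.111, -0.0]
wrist_force: [1.0, 0.0, 0.1]
grip_width: 1.0
grip_force: 0.0
```

```bash
python3 - <<'E'
from h import *
look('w2.png',['neck_top','disc','cap'])
E
```

```text
tcp [ 0.5251 -0.3421  0.2143] yaw x 0.222 j [-0.77  0.29  1.44 -0.    1.41  0.58] t 2.5167
neck_top [ 0.5858 -0.3034  0.0468] 0.62 px [295. 109.] tool mm [ 67.9 -24.4 167.5]
disc [ 0.5873 -0.3094  0.0017] 0.57 px [304. 109.] tool mm [ 68.1 -18.2 212.6]
cap [ 0.4046 -0.2581  0.0034] 0.64 px [228. 257.] tool mm [ -98.9 -108.5  211. ]
```

View pics/w2.png

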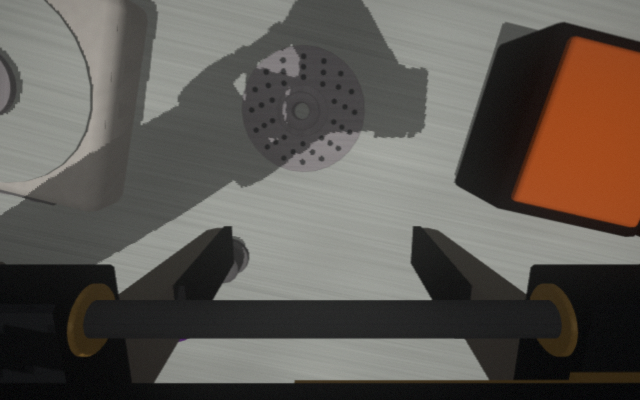

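The disc's perforated plate is centred at (303,108) with the neck top at (302,110). The grey cap is half hidden at (236,258), and the housing is at the left.

```bash
python3 - <<'E'
from h import *
p,Rt=toolpose()
for uv,z in (((302,110),.046),((303,108),.003)):
    P=onplane('wrist',uv,z)[0]; print(P.round(4),((P-p)@Rt*1000).round(1))
E
```

```text
[ 0.5862 -0.3104  0.046 ] [ 67.8 -18.7 168.7]
[ 0.588  -0.3087  0.003 ] [ 70.  -20.  211.7]
```

Call:
step_arm(moves=[{"x":22.6,"y":-6.3,"z":30,"turn":0,"gripper":1},{"x":22.6,"y":-6.3,"z":30,"turn":0,"gripper":1},{"x":22.8,"y":-6.4,"z":30,"turn":0,"gripper":1},{"x":0,"y":0,"z":30,"turn":0,"gripper":1},{"x":0,"y":0,"z":0,"turn":0,"gripper":1}])

```text
clock: 3.08
position: [0.5834, -0.306, 0.0871]
tcp_rot: [-0.004, 0.994, 0.11, -0.005]
wrist_force: [-1.2, 1.9, -1.8]
grip_width: 0.999
grip_force: 0.0
```

```bash
python3 - <<'E'
from h import *
look('w3.png',['neck_top'])
E
```

```text
tcp [ 0.5834 -0.306   0.0871] yaw x 0.2207 j [-0.67  0.49  1.43 -0.    1.22  0.68] t 3.1333
neck_top [ 0.5873 -0.303   0.044 ] 0.81 px [313. 213.] tool mm [ 4.8 -1.7 43.1]
```

View pics/w3.png

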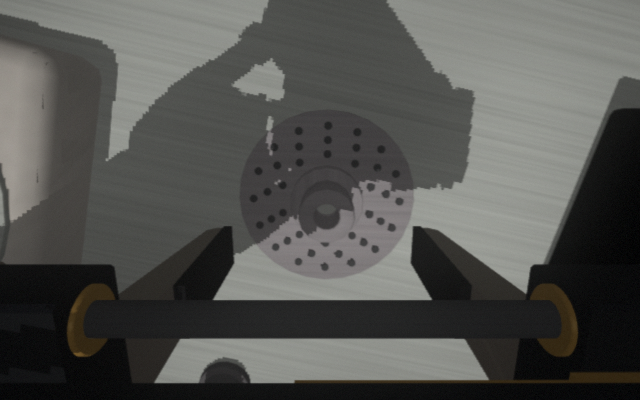

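Neck top ring is at about (326,210), midway between the fingers.

```bash
python3 - <<'E'
from h import *
p,Rt=toolpose();print(Rt.round(3))
for uv,z in (((326,213),.046),((326.5,194),.003)):
    P=onplane('wrist',uv,z)[0]; print(P.round(4),((P-p)@Rt*1000).round(1))
print(cam('wrist')[0], manip.camera_model('wrist')['dist'], proj('wrist',[.588,-.309,.046]))
E
```

```text
[[ 0.976  0.218 -0.002]
 [ 0.218 -0.976  0.001]
 [-0.002 -0.002 -1.   ]]
[ 0.5894 -0.311   0.046 ] [ 2.9  2.6 48. ]
[ 0.592  -0.3112  0.003 ] [ 5.4  3.4 91. ]
[[352.28100208   0.         321.97528458]
 [  0.         352.28100208 197.6019178 ]
 [  0.           0.           1.        ]] [-0.00243031  0.          0.          0.          0.        ] [[322.53687382 214.43611162]]
```

Call:
step_arm(moves=[{"x":0,"y":0,"z":0,"turn":0,"gripper":1}])

```text
clock: 3.27
position: [0.5879, -0.3106, 0.0972]
tcp_rot: [0.001, 0.994, 0.109, 0.001]
wrist_force: [-0.1, -0.4, 0.2]
grip_width: 0.998
grip_force: 0.0
```

Call:
step_arm(moves=[{"x":1.5,"y":0,"z":25,"turn":0,"gripper":1},{"x":0,"y":0,"z":25,"turn":0,"gripper":1},{"x":0,"y":0,"z":18,"turn":0,"gripper":1},{"x":0,"y":0,"z":4,"turn":0,"gripper":1},{"x":0,"y":0,"z":0,"turn":0,"gripper":1}])

```text
clock: 3.68
position: [0.5889, -0.3092, 0.0235]
tcp_rot: [0.0, 0.994, 0.11, 0.0]
wrist_force: [1.0, -0.4, -0.0]
grip_width: 0.998
grip_force: 0.0
```

Call:
step_arm(moves=[{"x":0,"y":0,"z":0,"turn":0,"gripper":1}])

```text
clock: 3.77
position: [0.5902, -0.3099, 0.0253]
tcp_rot: [0.001, 0.994, 0.11, 0.001]
wrist_force: [-0.0, -0.1, 0.1]
grip_width: 1.002
grip_force: 0.0
```

Call:
step_arm(moves=[{"x":0,"y":0,"z":4.5,"turn":0,"gripper":0},{"x":0,"y":0,"z":0,"turn":0,"gripper":0},{"x":0,"y":0,"z":0,"turn":0,"gripper":0},{"x":0,"y":0,"z":0,"turn":0,"gripper":0},{"x":0,"y":0,"z":0,"turn":0,"gripper":0}])

```text
clock: 4.18
position: [0.5892, -0.3085, 0.0185]
tcp_rot: [0.0, 0.994, 0.11, 0.0]
wrist_force: [-0.2, -0.5, 0.8]
grip_width: 0.661
grip_force: 0.0
```

Call:
step_arm(moves=[{"x":0,"y":0,"z":0,"turn":0,"gripper":0},{"x":0,"y":0,"z":0,"turn":0,"gripper":0},{"x":0,"y":0,"z":0,"turn":0,"gripper":0}])

```text
clock: 4.43
position: [0.589, -0.3083, 0.0181]
tcp_rot: [-0.0, 0.994, 0.11, -0.0]
wrist_force: [-0.0, 0.4, -1.3]
grip_width: 0.442
grip_force: 0.0
```

Call:
step_arm(moves=[{"x":0,"y":0,"z":0,"turn":0,"gripper":0},{"x":0,"y":0,"z":0,"turn":0,"gripper":0},{"x":0,"y":0,"z":0,"turn":0,"gripper":0}])

```text
clock: 4.68
position: [0.5889, -0.3082, 0.0181]
tcp_rot: [-0.0, 0.994, 0.11, -0.0]
wrist_force: [-0.1, 1.4, 0.5]
grip_width: 0.375
grip_force: 30.0
```

Call:
step_arm(moves=[{"x":0,"y":0,"z":-25,"turn":0,"gripper":0},{"x":0,"y":0,"z":-40,"turn":0,"gripper":0},{"x":-10.6,"y":-33.4,"z":-18.5,"turn":0,"gripper":0},{"x":-10.6,"y":-33.4,"z":-18.5,"turn":0,"gripper":0},{"x":-10.6,"y":-33.4,"z":-18.5,"turn":0,"gripper":0}])

```text
clock: 5.1
position: [0.5351, -0.2168, 0.1391]
tcp_rot: [-0.0, 0.994, 0.11, -0.0]
wrist_force: [1.1, 0.5, -2.1]
grip_width: 0.375
grip_force: 30.0
```

Call:
step_arm(moves=[{"x":-10.6,"y":-33.4,"z":-18.5,"turn":0,"gripper":0},{"x":-10.6,"y":-33.4,"z":-18.5,"turn":0,"gripper":0},{"x":-10.6,"y":-33.4,"z":-18.5,"turn":0,"gripper":0},{"x":-10.6,"y":-33.4,"z":-18.5,"turn":0,"gripper":0},{"x":-10.6,"y":-33.4,"z":-18.5,"turn":0,"gripper":0}])

```text
clock: 5.52
position: [0.4463, -0.0649, 0.2313]
tcp_rot: [-0.0, 0.994, 0.11, -0.0]
wrist_force: [-0.8, 0.4, -1.1]
grip_width: 0.371
grip_force: 30.0
```

Call:
step_arm(moves=[{"x":0,"y":0,"z":0,"turn":0,"gripper":0},{"x":0,"y":0,"z":0,"turn":0,"gripper":0},{"x":0,"y":0,"z":0,"turn":0,"gripper":0}])

```text
clock: 5.77
position: [0.4477, -0.0665, 0.2305]
tcp_rot: [0.0, 0.994, 0.11, -0.0]
wrist_force: [-0.3, -0.5, -2.7]
grip_width: 0.374
grip_force: 30.0
```

```bash
python3 - <<'E'
from h import *
print(manip.state()['torque'])
a=look('w4.png',['neck_top','post_top','hub_top'])
a=look('w4b.png',['post_top','hub_top'])
E
```

```text
[-0.01877183 -0.00195972 -0.0255561 ]
tcp [ 0.4477 -0.0665  0.2305] yaw x 0.221 j [-0.42 -0.18  1.9  -0.    1.42  0.93] t 5.8167
neck_top [ 0.4466 -0.065   0.2595] 0.7 px [317. 271.] tool mm [ -0.7  -1.7 -29. ]
post_top [ 0.5528 -0.04    0.174 ] 0.73 px [316.  38.] tool mm [108.4  -2.8  56.5]
hub_top [ 0.5501 -0.0438  0.0951] 0.97 px [322.  62.] tool mm [105.    0.3 135.4]
tcp [ 0.4476 -0.0669  0.23  ] yaw x 0.2196 j [-0.42 -0.18  1.9  -0.    1.42  0.93] t 6.0167
post_top [ 0.5526 -0.0385  0.1704] 0.82 px [314.  40.] tool mm [108.8  -4.7  59.4]
hub_top [ 0.5477 -0.0418  0.0931] 0.67 px [319.  65.] tool mm [103.4  -2.5 136.7]
```

View pics/w4.png

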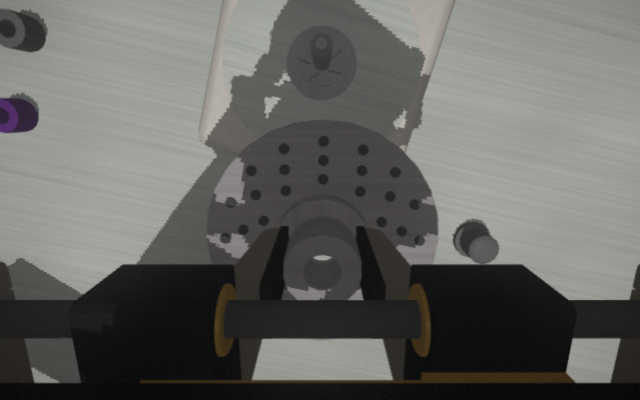

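Post tip is at about (321,43), flange centred (321,62). The held neck's bore is at (323,272), and the grey cap is at (482,245). The grey and purple spacers are at the upper left.

```bash
python3 - <<'E'
from h import *
a=cv2.imread('pics/w4.png')
c1=cv2.resize(a[10:110,270:370],None,fx=5,fy=5,interpolation=cv2.INTER_CUBIC); c1=cv2.convertScaleAbs(c1,alpha=2)
c2=cv2.resize(a[220:300,280:360],None,fx=3.5,fy=3.5,interpolation=cv2.INTER_CUBIC);c2=cv2.convertScaleAbs(c2,alpha=2)
o=np.zeros((500,790,3),np.uint8); o[:,:500]=c1; o[:280,505:785]=c2; cv2.imwrite('pics/c4.png',o)
p,Rt=toolpose()
for n,uv,z in (('post',(321,43),.174),('flange',(321.5,62),.082),('bore',(323,272),p[2]+.028)):
    P=onplane('wrist',uv,z)[0]; print(n,P.round(4),((P-p)@Rt*1000).round(1))
E
```

```text
post [ 0.5511 -0.0429  0.174 ] [106.1  -0.6  56.3]
flange [ 0.5521 -0.0428  0.082 ] [107.3  -0.4 148.3]
bore [ 0.4461 -0.0675  0.2584] [ -1.8   0.5 -28. ]
```

View pics/c4.png

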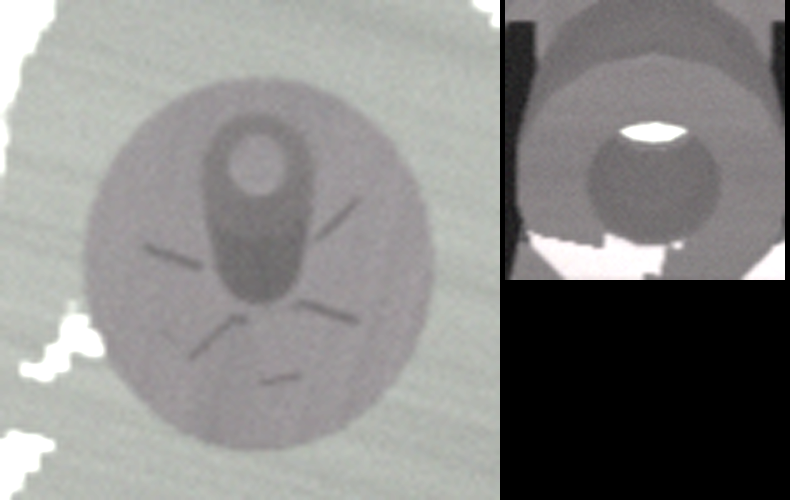

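Post tip is at (321.6,43) and the held bore at (322.3,272), so the shift needed is about x +108, y -0.5.

Call:
step_arm(moves=[{"x":36,"y":-0.5,"z":0,"turn":0,"gripper":0},{"x":36,"y":0,"z":0,"turn":0,"gripper":0},{"x":36,"y":0,"z":0,"turn":0,"gripper":0},{"x":0,"y":0,"z":10,"turn":0,"gripper":0},{"x":0,"y":0,"z":10,"turn":0,"gripper":0}])

```text
clock: 6.53
position: [0.5541, -0.0421, 0.2099]
tcp_rot: [-0.0, 0.994, 0.111, -0.0]
wrist_force: [-0.4, 0.2, -3.3]
grip_width: 0.371
grip_force: 30.0
```

Call:
step_arm(moves=[{"x":0,"y":0,"z":5,"turn":0,"gripper":0},{"x":0,"y":0,"z":5,"turn":0,"gripper":0},{"x":0,"y":0,"z":5,"turn":0,"gripper":0},{"x":0,"y":0,"z":5,"turn":0,"gripper":0}])

```text
clock: 6.87
position: [0.5525, -0.0424, 0.1911]
tcp_rot: [0.0, 0.994, 0.11, 0.0]
wrist_force: [0.3, 0.1, -1.6]
grip_width: 0.372
grip_force: 30.0
```

Call:
step_arm(moves=[{"x":0,"y":0,"z":4,"turn":0,"gripper":0},{"x":0,"y":0,"z":4,"turn":0,"gripper":0},{"x":0,"y":0,"z":4,"turn":0,"gripper":0},{"x":0,"y":0,"z":3,"turn":0,"gripper":0}])

```text
clock: 7.2
position: [0.5529, -0.0421, 0.1758]
tcp_rot: [0.0, 0.994, 0.11, -0.0]
wrist_force: [-0.1, -0.2, -2.5]
grip_width: 0.373
grip_force: 30.0
```

Call:
step_arm(moves=[{"x":0,"y":0,"z":3,"turn":0,"gripper":0},{"x":0,"y":0,"z":3,"turn":0,"gripper":0},{"x":0,"y":0,"z":0,"turn":0,"gripper":0}])

```text
clock: 7.45
position: [0.5528, -0.042, 0.1694]
tcp_rot: [-0.0, 0.994, 0.11, -0.0]
wrist_force: [0.6, 0.0, -2.6]
grip_width: 0.371
grip_force: 30.0
```

Call:
step_arm(moves=[{"x":0,"y":0,"z":10,"turn":0,"gripper":0},{"x":0,"y":0,"z":10,"turn":0,"gripper":0},{"x":0,"y":0,"z":10,"turn":0,"gripper":0},{"x":0,"y":0,"z":10,"turn":0,"gripper":0},{"x":0,"y":0,"z":3,"turn":0,"gripper":0}])

```text
clock: 7.87
position: [0.5528, -0.0419, 0.1251]
tcp_rot: [-0.0, 0.994, 0.11, -0.0]
wrist_force: [2.2, -0.1, -1.9]
grip_width: 0.376
grip_force: 30.0
```

Call:
step_arm(moves=[{"x":0,"y":0,"z":3,"turn":0,"gripper":0},{"x":0,"y":0,"z":3,"turn":0,"gripper":0},{"x":0,"y":0,"z":2,"turn":0,"gripper":0},{"x":0,"y":0,"z":0,"turn":0,"gripper":0}])

```text
clock: 8.2
position: [0.5529, -0.042, 0.1187]
tcp_rot: [-0.0, 0.994, 0.11, -0.0]
wrist_force: [2.0, -0.5, -3.5]
grip_width: 0.374
grip_force: 30.0
```

Call:
step_arm(moves=[{"x":0.6,"y":0,"z":2,"turn":0,"gripper":0},{"x":0,"y":0,"z":2,"turn":0,"gripper":0},{"x":0,"y":0,"z":0,"turn":0,"gripper":0}])

```text
clock: 8.45
position: [0.5531, -0.0419, 0.1146]
tcp_rot: [-0.0, 0.994, 0.11, -0.001]
wrist_force: [-1.2, 0.5, -2.1]
grip_width: 0.375
grip_force: 30.0
```

Call:
step_arm(moves=[{"x":0,"y":0,"z":1,"turn":0,"gripper":0},{"x":0,"y":0,"z":1,"turn":0,"gripper":0},{"x":0,"y":0,"z":0,"turn":0,"gripper":0}])

```text
clock: 8.7
position: [0.5534, -0.0419, 0.1129]
tcp_rot: [-0.0, 0.994, 0.11, -0.0]
wrist_force: [-0.0, 0.9, -1.9]
grip_width: 0.377
grip_force: 30.0
```

Call:
step_arm(moves=[{"x":0,"y":0,"z":1,"turn":0,"gripper":0},{"x":0,"y":0,"z":0,"turn":0,"gripper":0}])

```text
clock: 8.87
position: [0.5535, -0.0419, 0.112]
tcp_rot: [-0.0, 0.994, 0.11, -0.0]
wrist_force: [-0.6, 0.4, -2.4]
grip_width: 0.376
grip_force: 30.0
```

Call:
step_arm(moves=[{"x":0,"y":0,"z":0.7,"turn":0,"gripper":0},{"x":0,"y":0,"z":0,"turn":0,"gripper":0}])

```text
clock: 9.03
position: [0.5536, -0.042, 0.1113]
tcp_rot: [-0.0, 0.994, 0.11, -0.0]
wrist_force: [-0.0, 0.4, -2.1]
grip_width: 0.374
grip_force: 30.0
```

Call:
step_arm(moves=[{"x":0,"y":0,"z":0.8,"turn":0,"gripper":0},{"x":0,"y":0,"z":0,"turn":0,"gripper":0}])

```text
clock: 9.2
position: [0.5537, -0.042, 0.1112]
tcp_rot: [0.0, 0.994, 0.11, 0.0]
wrist_force: [-1.3, 0.8, 2.9]
grip_width: 0.372
grip_force: 30.0
```

Call:
step_arm(moves=[{"x":0,"y":0,"z":0.8,"turn":0,"gripper":0},{"x":0,"y":0,"z":0,"turn":0,"gripper":0}])

```text
clock: 9.37
position: [0.5539, -0.042, 0.111]
tcp_rot: [0.0, 0.994, 0.11, 0.0]
wrist_force: [-3.5, 1.3, 6.5]
grip_width: 0.376
grip_force: 30.0
```

Call:
step_arm(moves=[{"x":0,"y":0,"z":0.8,"turn":0,"gripper":0},{"x":0,"y":0,"z":0,"turn":0,"gripper":0}])

```text
clock: 9.53
position: [0.5539, -0.042, 0.1107]
tcp_rot: [0.0, 0.994, 0.11, 0.0]
wrist_force: [-3.5, 1.2, 9.6]
grip_width: 0.374
grip_force: 30.0
```

Call:
step_arm(moves=[{"x":-0.7,"y":0,"z":-1.2,"turn":0,"gripper":0},{"x":0,"y":0,"z":0,"turn":0.06,"gripper":0},{"x":0,"y":0,"z":0,"turn":0,"gripper":0}])

```text
clock: 9.78
position: [0.5535, -0.0423, 0.1109]
tcp_rot: [0.0, 0.997, 0.08, 0.001]
wrist_force: [-0.7, 0.4, 3.3]
grip_width: 0.376
grip_force: 30.0
```

Call:
step_arm(moves=[{"x":0,"y":0,"z":0,"turn":0.06,"gripper":0},{"x":0,"y":0,"z":0,"turn":0,"gripper":0}])

```text
clock: 9.95
position: [0.5536, -0.0424, 0.1109]
tcp_rot: [0.0, 0.999, 0.05, 0.001]
wrist_force: [-0.2, 0.7, 3.0]
grip_width: 0.374
grip_force: 30.0
```

Call:
step_arm(moves=[{"x":0,"y":0,"z":0,"turn":0.06,"gripper":0},{"x":0,"y":0,"z":0,"turn":0,"gripper":0}])

```text
clock: 10.12
position: [0.5537, -0.0424, 0.1109]
tcp_rot: [0.0, 1.0, 0.021, 0.001]
wrist_force: [-1.4, -0.2, 4.4]
grip_width: 0.369
grip_force: 30.0
```

Call:
step_arm(moves=[{"x":0,"y":0,"z":0,"turn":0.06,"gripper":0},{"x":0,"y":0,"z":0,"turn":0,"gripper":0}])

```text
clock: 10.28
position: [0.5537, -0.0425, 0.1109]
tcp_rot: [0.0, 1.0, -0.009, 0.001]
wrist_force: [-0.5, -0.8, 5.4]
grip_width: 0.375
grip_force: 30.0
```

Call:
step_arm(moves=[{"x":0,"y":0,"z":0,"turn":0.06,"gripper":0},{"x":0,"y":0,"z":0,"turn":0,"gripper":0}])

```text
clock: 10.45
position: [0.5537, -0.0425, 0.1109]
tcp_rot: [0.0, 0.999, -0.039, 0.001]
wrist_force: [0.1, -1.5, 5.0]
grip_width: 0.372
grip_force: 30.0
```

Call:
step_arm(moves=[{"x":0,"y":0,"z":-0.2,"turn":0.06,"gripper":0},{"x":0,"y":0,"z":0,"turn":0,"gripper":0}])

```text
clock: 10.62
position: [0.5536, -0.0425, 0.1109]
tcp_rot: [0.0, 0.998, -0.069, 0.001]
wrist_force: [0.7, -0.9, 4.9]
grip_width: 0.373
grip_force: 30.0
```

Call:
step_arm(moves=[{"x":0,"y":0,"z":0,"turn":0.06,"gripper":0},{"x":0,"y":0,"z":0,"turn":0,"gripper":0}])

```text
clock: 10.78
position: [0.5535, -0.0424, 0.1109]
tcp_rot: [0.0, 0.995, -0.098, 0.001]
wrist_force: [0.7, -0.9, 5.9]
grip_width: 0.375
grip_force: 30.0
```

Call:
step_arm(moves=[{"x":0,"y":0,"z":0,"turn":0.06,"gripper":0},{"x":0,"y":0,"z":0,"turn":0,"gripper":0}])

```text
clock: 10.95
position: [0.5535, -0.0424, 0.1109]
tcp_rot: [0.0, 0.992, -0.128, 0.001]
wrist_force: [0.3, -2.0, 5.6]
grip_width: 0.371
grip_force: 30.0
```

Call:
step_arm(moves=[{"x":0,"y":0,"z":-0.3,"turn":0.06,"gripper":0},{"x":0,"y":0,"z":0,"turn":0,"gripper":0}])

```text
clock: 11.12
position: [0.5535, -0.0424, 0.1109]
tcp_rot: [0.0, 0.987, -0.158, 0.001]
wrist_force: [1.8, -2.7, 2.8]
grip_width: 0.374
grip_force: 30.0
```

Call:
step_arm(moves=[{"x":0,"y":0,"z":0,"turn":0.06,"gripper":0},{"x":0,"y":0,"z":0,"turn":0,"gripper":0}])

```text
clock: 11.28
position: [0.5535, -0.0425, 0.1109]
tcp_rot: [0.0, 0.982, -0.187, 0.001]
wrist_force: [2.4, -1.9, 2.6]
grip_width: 0.374
grip_force: 30.0
```

Call:
step_arm(moves=[{"x":0,"y":0,"z":0,"turn":0.06,"gripper":0},{"x":0,"y":0,"z":0,"turn":0,"gripper":0}])

```text
clock: 11.45
position: [0.5535, -0.0426, 0.1108]
tcp_rot: [0.0, 0.976, -0.217, 0.001]
wrist_force: [2.9, -2.3, 2.4]
grip_width: 0.375
grip_force: 30.0
```

Call:
step_arm(moves=[{"x":0,"y":0,"z":0,"turn":0.06,"gripper":0},{"x":0,"y":0,"z":0,"turn":0,"gripper":0}])

```text
clock: 11.62
position: [0.5533, -0.0427, 0.1106]
tcp_rot: [0.0, 0.969, -0.246, 0.001]
wrist_force: [3.0, -3.7, 1.0]
grip_width: 0.374
grip_force: 30.0
```

Call:
step_arm(moves=[{"x":0,"y":0,"z":0.2,"turn":0.04,"gripper":0},{"x":0,"y":0,"z":0,"turn":0,"gripper":0}])

```text
clock: 11.78
position: [0.5531, -0.0428, 0.1103]
tcp_rot: [0.001, 0.964, -0.265, 0.0]
wrist_force: [3.5, -4.9, 0.2]
grip_width: 0.374
grip_force: 30.0
```

Call:
step_arm(moves=[{"x":0.9,"y":0.4,"z":0.5,"turn":0,"gripper":0},{"x":0,"y":0,"z":0,"turn":0,"gripper":0}])

```text
clock: 11.95
position: [0.5529, -0.043, 0.1092]
tcp_rot: [0.0, 0.964, -0.265, -0.001]
wrist_force: [1.0, -3.4, -1.2]
grip_width: 0.374
grip_force: 30.0
```

```bash
python3 - <<'E'
from h import *
s=manip.state(); print(s['torque'],s['wrist_force'],s['position'])
E
```

```text
[-0.5438721  -0.36409853  0.03219272] [ 1.02358269 -3.4230149  -1.24985466] [ 0.55290932 -0.04297875  0.10922513]
```

Call:
step_arm(moves=[{"x":0.4,"y":0.4,"z":1.5,"turn":0,"gripper":0},{"x":0,"y":0,"z":0,"turn":0,"gripper":0}])

```text
clock: 12.12
position: [0.5529, -0.0431, 0.1075]
tcp_rot: [-0.0, 0.964, -0.266, -0.001]
wrist_force: [1.6, -1.9, -3.1]
grip_width: 0.372
grip_force: 30.0
```

Call:
step_arm(moves=[{"x":0,"y":0,"z":1.5,"turn":0,"gripper":0},{"x":0,"y":0,"z":0,"turn":0,"gripper":0}])

```text
clock: 12.28
position: [0.553, -0.0431, 0.1062]
tcp_rot: [-0.0, 0.964, -0.266, -0.001]
wrist_force: [0.7, -1.3, -2.6]
grip_width: 0.368
grip_force: 30.0
```

Dropped in freely. I'll turn slightly further toward the window centre and lower it.

Call:
step_arm(moves=[{"x":0,"y":0,"z":1,"turn":0.03,"gripper":0},{"x":0,"y":0,"z":1.5,"turn":0,"gripper":0},{"x":0,"y":0,"z":1.5,"turn":0,"gripper":0},{"x":0,"y":0,"z":0,"turn":0,"gripper":0}])

```text
clock: 12.62
position: [0.553, -0.0431, 0.1023]
tcp_rot: [-0.0, 0.96, -0.28, -0.001]
wrist_force: [0.4, 0.3, -2.8]
grip_width: 0.379
grip_force: 30.0
```

Call:
step_arm(moves=[{"x":0,"y":0,"z":1.2,"turn":0,"gripper":0},{"x":0,"y":0,"z":1,"turn":0,"gripper":0},{"x":0,"y":0,"z":0,"turn":0,"gripper":0}])

```text
clock: 12.87
position: [0.5532, -0.0432, 0.1003]
tcp_rot: [-0.0, 0.96, -0.281, -0.001]
wrist_force: [-0.5, -0.3, -2.4]
grip_width: 0.377
grip_force: 30.0
```

Call:
step_arm(moves=[{"x":0,"y":0,"z":0.8,"turn":0,"gripper":0},{"x":0,"y":0,"z":0,"turn":0,"gripper":0}])

```text
clock: 13.03
position: [0.5535, -0.0433, 0.0998]
tcp_rot: [-0.0, 0.96, -0.281, -0.0]
wrist_force: [-0.1, 1.0, -2.7]
grip_width: 0.373
grip_force: 30.0
```

Call:
step_arm(moves=[{"x":0,"y":0,"z":0.8,"turn":0,"gripper":0},{"x":0,"y":0,"z":0,"turn":0,"gripper":0}])

```text
clock: 13.2
position: [0.5537, -0.0435, 0.0995]
tcp_rot: [-0.0, 0.96, -0.281, 0.0]
wrist_force: [0.0, 0.5, 0.1]
grip_width: 0.374
grip_force: 30.0
```

Call:
step_arm(moves=[{"x":0,"y":0,"z":0.7,"turn":0,"gripper":0},{"x":0,"y":0,"z":0,"turn":0,"gripper":0}])

```text
clock: 13.37
position: [0.5538, -0.0435, 0.0995]
tcp_rot: [0.0, 0.96, -0.281, 0.0]
wrist_force: [-3.2, 0.9, 5.1]
grip_width: 0.371
grip_force: 30.0
```

Call:
step_arm(moves=[{"x":0,"y":0,"z":-0.8,"turn":0,"gripper":0.7},{"x":0,"y":0,"z":0,"turn":0,"gripper":0.7},{"x":0,"y":0,"z":0,"turn":0,"gripper":0.7},{"x":0,"y":0,"z":0,"turn":0,"gripper":0.7}])

```text
clock: 13.7
position: [0.5538, -0.0435, 0.0993]
tcp_rot: [-0.0, 0.96, -0.281, 0.0]
wrist_force: [0.3, -0.3, -0.4]
grip_width: 0.642
grip_force: 0.0
```

Call:
step_arm(moves=[{"x":0,"y":0,"z":-10,"turn":0,"gripper":0.8},{"x":0,"y":0,"z":-30,"turn":-0.115,"gripper":0.8},{"x":0,"y":0,"z":-35,"turn":-0.115,"gripper":0.8},{"x":0,"y":0,"z":-35,"turn":-0.115,"gripper":0.8},{"x":0,"y":0,"z":-20,"turn":-0.115,"gripper":0.8}])

```text
clock: 14.12
position: [0.5552, -0.0439, 0.2346]
tcp_rot: [0.001, 0.999, -0.052, 0.003]
wrist_force: [0.8, -0.6, 0.5]
grip_width: 0.8
grip_force: 0.0
```

Call:
step_arm(moves=[{"x":0,"y":0,"z":0,"turn":-0.11,"gripper":0.8},{"x":0,"y":0,"z":0,"turn":0,"gripper":0.8},{"x":0,"y":0,"z":0,"turn":0,"gripper":0.8}])

```text
clock: 14.37
position: [0.5535, -0.0434, 0.2295]
tcp_rot: [0.0, 1.0, -0.001, 0.0]
wrist_force: [-0.1, 0.1, -0.9]
grip_width: 0.804
grip_force: 0.0
```

```bash
python3 - <<'E'
from h import *
look('w5.png',['neck_top','disc','post_top'])
P=[.5525,-.043,0.128]; print(proj('wrist',[[.5525,-.043,.128],[.5525,-.043,.174],[.5525,-.043,.085]]))
E
```

```text
tcp [ 0.5535 -0.0434  0.2295] yaw x -0.0022 j [-0.3   0.1   1.64  0.    1.41  1.28] t 14.4167
neck_top [ 0.5518 -0.037   0.1269] 0.92 px [314. 199.] tool mm [ -1.7  -6.4 102.6]
neck_top [ 0.5504 -0.0391  0.1725] 0.36 px [316. 217.] tool mm [-3.1 -4.3 57. ]
disc [ 0.5499 -0.0417  0.0854] 0.6 px [320. 190.] tool mm [ -3.6  -1.7 144.1]
post_top [ 0.5518 -0.0399  0.175 ] 0.96 px [317. 217.] tool mm [-1.7 -3.5 54.5]
[[321.70896671 198.46551267]
 [321.57933868 215.22434183]
 [321.79740285 187.03234715]]
```

Call:
step_arm(moves=[{"x":-3.9,"y":-38.6,"z":0,"turn":0,"gripper":0.8},{"x":-3.9,"y":-38.6,"z":0,"turn":0,"gripper":0.8},{"x":-3.9,"y":-38.6,"z":0,"turn":0,"gripper":0.8},{"x":-3.9,"y":-38.6,"z":0,"turn":0,"gripper":0.8},{"x":-3.9,"y":-38.6,"z":10,"turn":0,"gripper":0.8}])

```text
clock: 14.98
position: [0.5345, 0.1512, 0.2207]
tcp_rot: [-0.0, 1.0, -0.0, 0.001]
wrist_force: [0.4, -0.1, -0.2]
grip_width: 0.8
grip_force: 0.0
```

Call:
step_arm(moves=[{"x":-3.9,"y":-38.6,"z":13,"turn":0,"gripper":0.8},{"x":-3.9,"y":-38.6,"z":13,"turn":0,"gripper":0.8},{"x":-3.9,"y":-38.6,"z":13,"turn":0,"gripper":0.8},{"x":0,"y":0,"z":20,"turn":0,"gripper":0.8},{"x":0,"y":0,"z":20,"turn":0,"gripper":0.8}])

```text
clock: 15.4
position: [0.5214, 0.2676, 0.1392]
tcp_rot: [-0.0, 1.0, 0.002, -0.0]
wrist_force: [0.6, -0.5, -0.6]
grip_width: 0.803
grip_force: 0.0
```

Call:
step_arm(moves=[{"x":0,"y":0,"z":0,"turn":0,"gripper":0.8},{"x":0,"y":0,"z":0,"turn":0,"gripper":0.8}])

```text
clock: 15.57
position: [0.5209, 0.265, 0.1388]
tcp_rot: [0.001, 1.0, 0.0, -0.002]
wrist_force: [0.5, -0.1, -0.3]
grip_width: 0.799
grip_force: 0.0
```

```bash
python3 - <<'E'
from h import *
a=look('w6.png',['spacer'])
E
```

```text
tcp [0.5209 0.265  0.1388] yaw x 0.0002 j [0.26 0.25 1.64 0.   1.25 1.83] t 15.6167
spacer [0.5252 0.2663 0.0012] 0.95 px [321. 185.] tool mm [  4.8  -1.5 137.6]
spacer [0.4334 0.2738 0.0047] 0.59 px [313. 281.] tool mm [-87.   -9.  134.4]
```

View pics/w6.png

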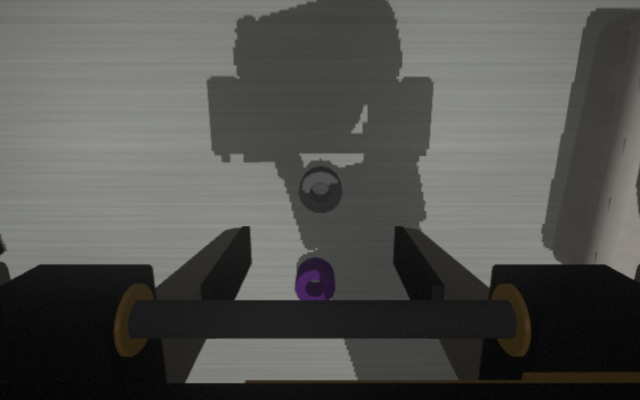

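The grey spacer ring is centred at (320,189), between and ahead of the fingertips. The purple look-alike is at (315,281), nearer the gripper. Going for the grey one.

Call:
step_arm(moves=[{"x":4.5,"y":-0.5,"z":35,"turn":0,"gripper":0.8},{"x":0,"y":0,"z":35,"turn":0,"gripper":0.8},{"x":0,"y":0,"z":30,"turn":0,"gripper":0.8},{"x":0,"y":0,"z":20,"turn":0,"gripper":0.8},{"x":0,"y":0,"z":0,"turn":0,"gripper":0.8}])

```text
clock: 16.08
position: [0.5241, 0.2645, 0.0169]
tcp_rot: [0.001, 1.0, -0.0, -0.003]
wrist_force: [-1.6, 0.3, -0.1]
grip_width: 0.804
grip_force: 0.0
```

Call:
step_arm(moves=[{"x":0,"y":0,"z":0,"turn":0,"gripper":0.8},{"x":0,"y":0,"z":5,"turn":0,"gripper":0.8},{"x":0,"y":0,"z":0,"turn":0,"gripper":0.8}])

```text
clock: 16.33
position: [0.5285, 0.2661, 0.0173]
tcp_rot: [-0.001, 1.0, 0.0, 0.002]
wrist_force: [-0.3, 0.4, 0.8]
grip_width: 0.803
grip_force: 0.0
```

Call:
step_arm(moves=[{"x":0,"y":0,"z":9,"turn":0,"gripper":0.8},{"x":0,"y":0,"z":0,"turn":0,"gripper":0.8}])

```text
clock: 16.5
position: [0.5266, 0.2658, 0.006]
tcp_rot: [-0.0, 1.0, 0.0, 0.0]
wrist_force: [-0.6, 0.1, -0.9]
grip_width: 0.801
grip_force: 0.0
```

```bash
python3 - <<'E'
from h import *
a=look('w7.png',['spacer'])
for z in (.028,):
  # bore circle in top ring
  K,d,Rm,t=cam('wrist'); print(proj('wrist',[[.5252,.2663,.028],[.5292,.2663,.028]]))
E
```

```text
tcp [0.5266 0.2658 0.006 ] yaw x 0.0007 j [0.26 0.44 1.69 0.   1.01 1.83] t 16.55
spacer [ 0.5208  0.2654 -0.0034] 0.95 px [323. 248.] tool mm [-5.8  0.4  9.4]
spacer [0.4345 0.2726 0.0027] 0.75 px [310. 390.] tool mm [-92.1  -6.9   3.3]
[[320.75247484 264.97614792]
 [320.75041448 256.7681257 ]]
```

Call:
step_arm(moves=[{"x":-2,"y":0,"z":1,"turn":0,"gripper":0.8},{"x":0,"y":0,"z":0,"turn":0,"gripper":0},{"x":0,"y":0,"z":0,"turn":0,"gripper":0},{"x":0,"y":0,"z":0,"turn":0,"gripper":0},{"x":0,"y":0,"z":0,"turn":0,"gripper":0}])

```text
clock: 17.02
position: [0.5248, 0.2658, 0.0054]
tcp_rot: [-0.0, 1.0, 0.0, 0.0]
wrist_force: [-0.3, 0.7, -1.2]
grip_width: 0.533
grip_force: 0.0
```

Call:
step_arm(moves=[{"x":0,"y":0,"z":0,"turn":0,"gripper":0},{"x":0,"y":0,"z":0,"turn":0,"gripper":0},{"x":0,"y":0,"z":0,"turn":0,"gripper":0},{"x":0,"y":0,"z":0,"turn":0,"gripper":0}])

```text
clock: 17.35
position: [0.5248, 0.2658, 0.0054]
tcp_rot: [-0.0, 1.0, 0.0, 0.0]
wrist_force: [-0.1, 1.1, -0.4]
grip_width: 0.387
grip_force: 30.0
```

Call:
step_arm(moves=[{"x":0,"y":0,"z":-30,"turn":0,"gripper":0},{"x":0,"y":0,"z":-40,"turn":0,"gripper":0},{"x":-4.1,"y":37.5,"z":-17,"turn":0,"gripper":0},{"x":-4.1,"y":37.5,"z":-17,"turn":0,"gripper":0},{"x":-4.1,"y":37.5,"z":-17,"turn":0,"gripper":0}])

```text
clock: 17.77
position: [0.5122, 0.1525, 0.1275]
tcp_rot: [0.0, 1.0, 0.001, 0.001]
wrist_force: [1.2, 0.1, -0.8]
grip_width: 0.39
grip_force: 30.0
```

Call:
step_arm(moves=[{"x":-4.1,"y":37.5,"z":-17,"turn":0,"gripper":0},{"x":-4.1,"y":37.5,"z":-17,"turn":0,"gripper":0},{"x":-4.1,"y":37.5,"z":-17,"turn":0,"gripper":0},{"x":-4.1,"y":37.5,"z":-17,"turn":0,"gripper":0},{"x":-4.1,"y":37.5,"z":-17,"turn":0,"gripper":0}])

```text
clock: 18.18
position: [0.4914, -0.0358, 0.2121]
tcp_rot: [0.0, 1.0, 0.0, 0.0]
wrist_force: [0.8, -0.1, -1.1]
grip_width: 0.388
grip_force: 30.0
```

Call:
step_arm(moves=[{"x":0,"y":8,"z":0,"turn":0,"gripper":0},{"x":0,"y":0,"z":0,"turn":0,"gripper":0},{"x":0,"y":0,"z":0,"turn":0,"gripper":0},{"x":0,"y":0,"z":0,"turn":0,"gripper":0}])

```text
clock: 18.52
position: [0.4915, -0.0407, 0.21]
tcp_rot: [-0.001, 1.0, 0.001, -0.001]
wrist_force: [0.5, -1.0, -0.3]
grip_width: 0.392
grip_force: 30.0
```

```bash
python3 - <<'E'
from h import *
a=look('w8.png',['post_top','neck_top','spacer'])
c=proj('wrist',[.5518,-.0426,.174])[0]; p,Rt=toolpose(); b=proj('wrist',p+[0,0,.0226])[0]
print(c,b)
o=np.zeros((500,800,3),np.uint8)
for i,q in enumerate((c,b)):
    M=np.float32([[6,0,200-6*q[0]],[0,6,250-6*q[1]]]); o[:,400*i:400*i+400]=cv2.convertScaleAbs(cv2.warpAffine(a,M,(400,500),flags=cv2.INTER_CUBIC),alpha=2)
cv2.imwrite('pics/c8.png',o)
E
```

```text
tcp [ 0.4915 -0.0407  0.21  ] yaw x 0.0021 j [-0.33 -0.05  1.82  0.    1.37  1.24] t 18.5667
post_top [ 0.5522 -0.0391  0.1679] 0.93 px [320. 121.] tool mm [60.8 -1.4 42. ]
neck_top [ 0.5549 -0.037   0.1281] 0.89 px [317. 116.] tool mm [63.6 -3.4 81.8]
spacer [0.4347 0.2726 0.0035] 0.74 px [ 43. 224.] tool mm [ -55.7 -313.1  207.1]
spacer [ 0.4907 -0.042   0.2023] 0.6 px [324. 241.] tool mm [-0.8  1.3  7.7]
spacer [ 0.4064 -0.2571  0.0019] 0.48 px [511. 248.] tool mm [-85.1 216.5 208. ]
[325.27287294 122.94876112] [321.86208115 263.10912008]
```

View pics/c8.png

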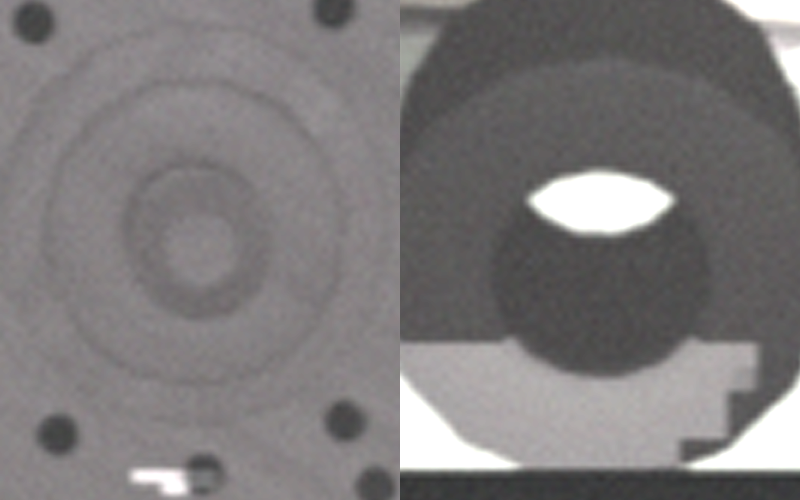

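Post tip is at crop (202,244), almost as predicted. The held spacer's bore is centred at crop (600,274), 4 px low, so the bore lies about 1.7 mm behind the TCP. The TCP target is (0.5542,-0.0428).

Call:
step_arm(moves=[{"x":31,"y":1,"z":0,"turn":0,"gripper":0},{"x":31.7,"y":0,"z":0,"turn":0,"gripper":0},{"x":0,"y":0,"z":0,"turn":0,"gripper":0},{"x":0,"y":0,"z":0,"turn":0,"gripper":0}])

```text
clock: 19.05
position: [0.5552, -0.0424, 0.2101]
tcp_rot: [-0.0, 1.0, 0.001, -0.001]
wrist_force: [-0.7, -0.7, -1.4]
grip_width: 0.392
grip_force: 30.0
```

Call:
step_arm(moves=[{"x":0,"y":0,"z":0,"turn":0,"gripper":0}])

```text
clock: 19.13
position: [0.5544, -0.0425, 0.2108]
tcp_rot: [-0.0, 1.0, 0.001, -0.001]
wrist_force: [-0.8, -0.5, -0.3]
grip_width: 0.387
grip_force: 30.0
```

Call:
step_arm(moves=[{"x":0,"y":0.3,"z":14,"turn":0,"gripper":0},{"x":0,"y":0,"z":14,"turn":0,"gripper":0},{"x":0,"y":0,"z":3,"turn":0,"gripper":0},{"x":0,"y":0,"z":3,"turn":0,"gripper":0}])

```text
clock: 19.47
position: [0.5538, -0.0431, 0.177]
tcp_rot: [-0.0, 1.0, 0.0, -0.0]
wrist_force: [0.9, 0.4, -0.8]
grip_width: 0.394
grip_force: 30.0
```

Call:
step_arm(moves=[{"x":0,"y":0,"z":3,"turn":0,"gripper":0},{"x":0,"y":0,"z":3,"turn":0,"gripper":0},{"x":0,"y":0,"z":0,"turn":0,"gripper":0}])

```text
clock: 19.72
position: [0.5546, -0.0433, 0.1714]
tcp_rot: [-0.0, 1.0, 0.0, -0.0]
wrist_force: [-0.1, 0.4, -0.3]
grip_width: 0.39
grip_force: 30.0
```

Call:
step_arm(moves=[{"x":0,"y":0,"z":5,"turn":0,"gripper":0},{"x":0,"y":0,"z":8,"turn":0,"gripper":0},{"x":0,"y":0,"z":8,"turn":0,"gripper":0},{"x":0,"y":0,"z":8,"turn":0,"gripper":0},{"x":0,"y":0,"z":0,"turn":0,"gripper":0}])

```text
clock: 20.13
position: [0.5536, -0.0432, 0.1397]
tcp_rot: [-0.0, 1.0, 0.0, -0.002]
wrist_force: [0.2, 0.0, -0.4]
grip_width: 0.386
grip_force: 30.0
```

Call:
step_arm(moves=[{"x":0,"y":0,"z":3,"turn":0,"gripper":0},{"x":0,"y":0,"z":2,"turn":0,"gripper":0},{"x":0,"y":0,"z":0,"turn":0,"gripper":0}])

```text
clock: 20.38
position: [0.5546, -0.0434, 0.1369]
tcp_rot: [-0.0, 1.0, 0.0, -0.0]
wrist_force: [-0.6, 1.0, -2.0]
grip_width: 0.39
grip_force: 30.0
```

Call:
step_arm(moves=[{"x":0,"y":0,"z":2,"turn":0,"gripper":0},{"x":0,"y":0,"z":0,"turn":0,"gripper":0}])

```text
clock: 20.55
position: [0.5547, -0.0434, 0.1352]
tcp_rot: [-0.0, 1.0, 0.0, -0.0]
wrist_force: [-1.9, 1.7, -1.2]
grip_width: 0.392
grip_force: 30.0
```

Call:
step_arm(moves=[{"x":0,"y":0,"z":1.2,"turn":0,"gripper":0},{"x":0,"y":0,"z":0,"turn":0,"gripper":0}])

```text
clock: 20.72
position: [0.5548, -0.0434, 0.134]
tcp_rot: [-0.0, 1.0, 0.0, -0.0]
wrist_force: [-1.7, 1.5, 0.9]
grip_width: 0.387
grip_force: 30.0
```

Call:
step_arm(moves=[{"x":0,"y":0,"z":0.7,"turn":0,"gripper":0},{"x":0,"y":0,"z":0,"turn":0,"gripper":0}])

```text
clock: 20.88
position: [0.5548, -0.0434, 0.1334]
tcp_rot: [-0.0, 1.0, 0.0, -0.0]
wrist_force: [-1.7, 1.3, 0.4]
grip_width: 0.386
grip_force: 30.0
```

Call:
step_arm(moves=[{"x":-0.4,"y":0,"z":0.7,"turn":0,"gripper":0},{"x":0,"y":0,"z":0,"turn":0,"gripper":0}])

```text
clock: 21.05
position: [0.5546, -0.0434, 0.1328]
tcp_rot: [-0.0, 1.0, 0.0, 0.0]
wrist_force: [-1.3, 2.3, 1.2]
grip_width: 0.389
grip_force: 30.0
```

Call:
step_arm(moves=[{"x":0,"y":0,"z":0.5,"turn":0,"gripper":0},{"x":0,"y":0,"z":0,"turn":0,"gripper":0}])

```text
clock: 21.22
position: [0.5547, -0.0434, 0.1328]
tcp_rot: [0.0, 1.0, 0.0, 0.0]
wrist_force: [-2.4, 2.7, 3.2]
grip_width: 0.39
grip_force: 30.0
```

Call:
step_arm(moves=[{"x":0,"y":0,"z":-0.5,"turn":0,"gripper":0.75},{"x":0,"y":0,"z":0,"turn":0,"gripper":0.75},{"x":0,"y":0,"z":0,"turn":0,"gripper":0.75},{"x":0,"y":0,"z":0,"turn":0,"gripper":0.75},{"x":0,"y":0,"z":-10,"turn":0,"gripper":0.75}])

```text
clock: 21.63
position: [0.553, -0.0432, 0.1408]
tcp_rot: [-0.0, 1.0, 0.0, -0.002]
wrist_force: [-0.2, 1.0, -0.6]
grip_width: 0.727
grip_force: 0.0
```

Call:
step_arm(moves=[{"x":0,"y":0,"z":-25,"turn":0,"gripper":0.75},{"x":0,"y":0,"z":-30,"turn":0,"gripper":0.75},{"x":-20.9,"y":31,"z":0,"turn":0,"gripper":0.75},{"x":-20.9,"y":31,"z":0,"turn":0,"gripper":0.75},{"x":-20.9,"y":31,"z":0,"turn":0,"gripper":0.75}])

```text
clock: 22.05
position: [0.4917, -0.1375, 0.1993]
tcp_rot: [0.001, 1.0, 0.001, 0.001]
wrist_force: [0.4, -0.1, -0.7]
grip_width: 0.746
grip_force: 0.0
```

Call:
step_arm(moves=[{"x":-20.9,"y":31,"z":5,"turn":0,"gripper":0.75},{"x":-20.9,"y":31,"z":5,"turn":0,"gripper":0.75},{"x":-20.9,"y":31,"z":15,"turn":0,"gripper":0.75},{"x":-20.9,"y":31,"z":15,"turn":0,"gripper":0.75},{"x":0,"y":0,"z":15,"turn":0,"gripper":0.75}])

```text
clock: 22.47
position: [0.4058, -0.2659, 0.1435]
tcp_rot: [0.002, 1.0, -0.003, 0.0]
wrist_force: [0.4, 0.8, 0.1]
grip_width: 0.751
grip_force: 0.0
```

Call:
step_arm(moves=[{"x":0,"y":0,"z":0,"turn":0,"gripper":0.75},{"x":0,"y":0,"z":0,"turn":0,"gripper":0.75},{"x":0,"y":0,"z":0,"turn":0,"gripper":0.75}])

```text
clock: 22.72
position: [0.4092, -0.2604, 0.1439]
tcp_rot: [0.0, 1.0, 0.001, 0.001]
wrist_force: [-0.0, 0.6, 0.3]
grip_width: 0.751
grip_force: 0.0
```

```bash
python3 - <<'E'
from h import *
look('s9.png',['spacer'],c='side')
a=look('w9.png',['cap'])
print(proj('wrist',[.409,-.26,.038]))
E
```

```text
tcp [ 0.4092 -0.2604  0.1439] yaw x 0.002 j [-0.82 -0.01  1.92  0.    1.23  0.75] t 22.7667
spacer [ 0.5478 -0.04    0.1255] 0.71 px [339. 194.] tool mm [ 139.  -220.2   18.4]
spacer [ 0.4359  0.2687 -0.    ] 0.58 px [340. 346.] tool mm [  27.6 -529.2  143.4]
tcp [ 0.4095 -0.2604  0.1441] yaw x 0.0027 j [-0.82 -0.01  1.92  0.    1.23  0.75] t 22.8667
cap [ 0.3267 -0.2193 -0.0009] 0.81 px [279. 270.] tool mm [-82.9 -41.5 144.8]
cap [ 0.4084 -0.2588  0.0034] 0.65 px [320. 189.] tool mm [ -1.3  -1.8 140.7]
[[321.43007687 196.93398535]]
```

View pics/w9.png

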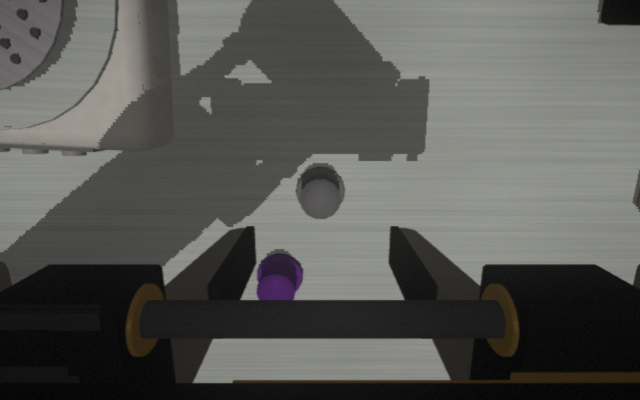

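The grey cap's dome is centred at (321,198), right under the gripper. The purple one is at (277,285), nearer.

Call:
step_arm(moves=[{"x":0,"y":0,"z":35,"turn":0,"gripper":0.75},{"x":0,"y":0,"z":35,"turn":0,"gripper":0.75},{"x":0,"y":0,"z":30,"turn":0,"gripper":0.75},{"x":0,"y":0,"z":18,"turn":0,"gripper":0.75},{"x":0,"y":0,"z":6,"turn":0,"gripper":0.75}])

```text
clock: 23.33
position: [0.4069, -0.2583, 0.0158]
tcp_rot: [-0.002, 1.0, 0.001, -0.002]
wrist_force: [0.7, 1.0, 0.3]
grip_width: 0.754
grip_force: 0.0
```

Call:
step_arm(moves=[{"x":0,"y":0,"z":0,"turn":0,"gripper":0.75},{"x":0,"y":0,"z":0,"turn":0,"gripper":0.75},{"x":0,"y":0,"z":0,"turn":0,"gripper":0.75}])

```text
clock: 23.58
position: [0.4097, -0.2617, 0.0206]
tcp_rot: [0.001, 1.0, 0.001, 0.001]
wrist_force: [-0.2, -0.2, 1.2]
grip_width: 0.747
grip_force: 0.0
```

Call:
step_arm(moves=[{"x":-0.5,"y":0,"z":9,"turn":0,"gripper":0.75},{"x":0,"y":0,"z":0,"turn":0,"gripper":0},{"x":0,"y":0,"z":0,"turn":0,"gripper":0},{"x":0,"y":0,"z":0,"turn":0,"gripper":0},{"x":0,"y":0,"z":0,"turn":0,"gripper":0}])

```text
clock: 24.0
position: [0.4079, -0.2607, 0.0099]
tcp_rot: [0.0, 1.0, 0.0, 0.0]
wrist_force: [0.8, 0.1, 0.2]
grip_width: 0.486
grip_force: 0.0
```

Call:
step_arm(moves=[{"x":0,"y":0,"z":0,"turn":0,"gripper":0},{"x":0,"y":0,"z":0,"turn":0,"gripper":0},{"x":0,"y":0,"z":0,"turn":0,"gripper":0},{"x":0,"y":0,"z":0,"turn":0,"gripper":0}])

```text
clock: 24.33
position: [0.4079, -0.2606, 0.0099]
tcp_rot: [0.0, 1.0, 0.0, 0.0]
wrist_force: [0.1, 0.3, 2.1]
grip_width: 0.359
grip_force: 30.0
```

Call:
step_arm(moves=[{"x":0,"y":0,"z":-30,"turn":0,"gripper":0},{"x":0,"y":0,"z":-40,"turn":0,"gripper":0},{"x":20.7,"y":-31.1,"z":-18,"turn":0,"gripper":0},{"x":20.7,"y":-31.1,"z":-18,"turn":0,"gripper":0},{"x":20.7,"y":-31.1,"z":-18,"turn":0,"gripper":0}])

```text
clock: 24.75
position: [0.4704, -0.1665, 0.1351]
tcp_rot: [0.0, 1.0, -0.001, 0.001]
wrist_force: [0.8, -0.5, 0.3]
grip_width: 0.356
grip_force: 30.0
```

Call:
step_arm(moves=[{"x":10,"y":-31.1,"z":-18,"turn":0,"gripper":0},{"x":10,"y":-31.1,"z":-18,"turn":0,"gripper":0},{"x":5,"y":-31.1,"z":-18,"turn":0,"gripper":0},{"x":0,"y":-31.1,"z":-18,"turn":0,"gripper":0},{"x":0,"y":0,"z":0,"turn":0,"gripper":0}])

```text
clock: 25.17
position: [0.4967, -0.0388, 0.2095]
tcp_rot: [-0.0, 1.0, 0.003, 0.003]
wrist_force: [-0.4, -0.0, -0.3]
grip_width: 0.359
grip_force: 30.0
```

Call:
step_arm(moves=[{"x":0,"y":0,"z":0,"turn":0,"gripper":0},{"x":0,"y":0,"z":0,"turn":0,"gripper":0}])

```text
clock: 25.33
position: [0.4943, -0.0431, 0.205]
tcp_rot: [0.0, 1.0, 0.001, -0.0]
wrist_force: [-0.0, 0.5, 0.4]
grip_width: 0.359
grip_force: 30.0
```

```bash
python3 - <<'E'
from h import *
for i in range(3):
    a=look('w10.png',['post_top','cap'] if i<2 else ['spacer'])
p,Rt=toolpose()
g=cv2.cvtColor(a,cv2.COLOR_BGR2GRAY)
print('proj dome/straight top/rim top', [proj('wrist',p+[0,0,h-.0099])[0].round(1).tolist() for h in (.04,.036,.008)], proj('wrist',p+[.017,0,.036-.0099]).round(1))
print('col profile up', g[180:300:3,322].tolist())
look('s10.png',['cap'],c='side'); look('t10.png',['cap'],c='top')
E
```

```text
tcp [ 0.4943 -0.0431  0.205 ] yaw x 0.0011 j [-0.33 -0.04  1.82 -0.    1.36  1.24] t 25.3833
post_top [ 0.5517 -0.0362  0.1724] 0.82 px [309. 127.] tool mm [57.4 -6.8 32.6]
cap [ 0.4949 -0.0398  0.1981] 0.79 px [315. 239.] tool mm [ 0.6 -3.3  6.9]
tcp [ 0.494  -0.0437  0.2045] yaw x -0.001 j [-0.33 -0.04  1.82 -0.    1.36  1.24] t 25.5333
post_top [ 0.5514 -0.0377  0.1742] 0.98 px [311. 128.] tool mm [57.4 -6.1 30.2]
tcp [ 0.4944 -0.0435  0.205 ] yaw x -0.0007 j [-0.33 -0.04  1.82 -0.    1.36  1.24] t 25.6833
spacer [ 0.5536 -0.0428  0.1249] 0.96 px [321. 122.] tool mm [59.3 -0.7 80.1]
spacer [ 4.349e-01  2.733e-01 -2.000e-04] 0.68 px [ 40. 227.] tool mm [ -59.4 -316.7  205.4]
proj dome/straight top/rim top [[321.9, 270.4], [321.9, 266.4], [321.9, 243.3]] [[321.9 229.8]]
col profile up [66, 68, 67, 99, 74, 64, 63, 73, 42, 53, 49, 48, 42, 43, 40, 41, 42, 41, 45, 47, 49, 49, 51, 48, 49, 49, 48, 46, 46, 45, 43, 46, 43, 44, 44, 45, 44, 84, 82, 82]
tcp [ 0.4945 -0.0433  0.2053] yaw x -0.0001 j [-0.33 -0.04  1.82 -0.    1.36  1.24] t 25.7833
cap [ 0.4928 -0.0448  0.1966] 0.64 px [364. 170.] tool mm [-1.7  1.5  8.8]
cap [ 0.3238 -0.2235  0.    ] 0.51 px [444. 215.] tool mm [-170.6  180.3  205.4]
tcp [ 0.4947 -0.0431  0.2056] yaw x 0.0003 j [-0.33 -0.04  1.82  0.    1.36  1.24] t 25.8833
cap [ 3.233e-01 -2.180e-01 -2.000e-04] 0.73 px [398. 277.] tool mm [-171.4  174.9  205.8]
cap [ 0.7864 -0.036  -0.0031] 0.54 px [338. 127.] tool mm [291.8  -7.  208.6]
cap [ 0.5484 -0.0399  0.0811] 0.23 px [341. 202.] tool mm [ 53.8  -3.1 124.4]
```

```bash
python3 - <<'E'
from h import *
p,Rt=toolpose(); g=cv2.cvtColor(cv2.imread('pics/w10.png'),cv2.COLOR_BGR2GRAY).astype(float)
for s in (-3,-1.5,0,1.5,3):
    P=[p+[.022+s/1e3,0,h-.0099] for h in (0,.008)]+[p+[.017+s/1e3,0,h-.0099] for h in (.008,.036)]+[p+[-.012+s/1e3,0,.039-.0099]]
    print(s,proj('wrist',P)[:,1].round(1))
print(g[195:300,316:328].mean(1).round().astype(int).tolist())
E
```

```text
-3 [203.9 207.9 217.4 236.4 300.6]
-1.5 [201.2 205.1 214.6 233.1 297.5]
0 [198.4 202.2 211.7 229.8 294.5]
1.5 [195.6 199.3 208.9 226.4 291.4]
3 [192.8 196.4 206.  223.1 288.3]
[88, 88, 88, 88, 79, 77, 74, 52, 44, 44, 47, 51, 51, 50, 49, 49, 49, 49, 49, 48, 48, 43, 41, 42, 42, 41, 41, 42, 42, 42, 41, 41, 41, 41, 41, 40, 40, 41, 45, 47, 46, 48, 48, 48, 49, 49, 49, 50, 50, 50, 50, 51, 50, 51, 50, 50, 49, 50, 50, 49, 49, 49, 48, 48, 48, 48, 47, 47, 47, 47, 46, 46, 46, 45, 45, 45, 45, 45, 45, 44, 45, 44, 44, 44, 44, 45, 44, 44, 44, 44, 44, 44, 44, 44, 49, 78, 83, 83, 83, 82, 83, 83, 82, 81, 76]
```

The cap edges fit an offset of -1.6 mm along tool x, so TCP x has to reach 0.5543.

Call:
step_arm(moves=[{"x":30,"y":0,"z":0,"turn":0,"gripper":0},{"x":29.7,"y":0,"z":0,"turn":0,"gripper":0},{"x":0,"y":0,"z":0,"turn":0,"gripper":0},{"x":0,"y":0,"z":0,"turn":0,"gripper":0},{"x":0,"y":0,"z":0,"turn":0,"gripper":0}])

```text
clock: 26.35
position: [0.5539, -0.0426, 0.2055]
tcp_rot: [-0.0, 1.0, 0.001, -0.001]
wrist_force: [-0.0, 0.5, -0.5]
grip_width: 0.356
grip_force: 30.0
```

Call:
step_arm(moves=[{"x":0,"y":0,"z":5,"turn":0,"gripper":0},{"x":0,"y":0,"z":5,"turn":0,"gripper":0},{"x":0,"y":0,"z":3,"turn":0,"gripper":0},{"x":0,"y":0,"z":3,"turn":0,"gripper":0}])

```text
clock: 26.68
position: [0.5538, -0.0427, 0.1892]
tcp_rot: [-0.0, 1.0, 0.0, -0.0]
wrist_force: [0.5, -0.3, -1.0]
grip_width: 0.358
grip_force: 30.0
```

Call:
step_arm(moves=[{"x":0,"y":0,"z":3,"turn":0,"gripper":0},{"x":0,"y":0,"z":3,"turn":0,"gripper":0},{"x":0,"y":0,"z":0,"turn":0,"gripper":0}])

```text
clock: 26.93
position: [0.5539, -0.0426, 0.1829]
tcp_rot: [-0.0, 1.0, 0.0, -0.001]
wrist_force: [-0.7, 0.9, -0.7]
grip_width: 0.359
grip_force: 30.0
```

Call:
step_arm(moves=[{"x":0,"y":0,"z":3,"turn":0,"gripper":0},{"x":0,"y":0,"z":3,"turn":0,"gripper":0},{"x":0,"y":0,"z":0,"turn":0,"gripper":0}])

```text
clock: 27.18
position: [0.554, -0.0427, 0.1773]
tcp_rot: [-0.0, 1.0, 0.0, -0.001]
wrist_force: [-0.9, -0.1, 0.0]
grip_width: 0.36
grip_force: 30.0
```

Call:
step_arm(moves=[{"x":0,"y":0,"z":3,"turn":0,"gripper":0},{"x":0,"y":0,"z":2.5,"turn":0,"gripper":0},{"x":0,"y":0,"z":0,"turn":0,"gripper":0}])

```text
clock: 27.43
position: [0.5537, -0.0426, 0.1712]
tcp_rot: [-0.0, 1.0, 0.0, -0.001]
wrist_force: [-2.6, -1.1, -1.4]
grip_width: 0.36
grip_force: 30.0
```

Call:
step_arm(moves=[{"x":0,"y":0,"z":2,"turn":0,"gripper":0},{"x":0,"y":0,"z":1.5,"turn":0,"gripper":0},{"x":0,"y":0,"z":0,"turn":0,"gripper":0}])

```text
clock: 27.68
position: [0.554, -0.0427, 0.1681]
tcp_rot: [-0.0, 1.0, 0.0, -0.001]
wrist_force: [-2.2, 0.2, -0.5]
grip_width: 0.356
grip_force: 30.0
```

Call:
step_arm(moves=[{"x":-0.5,"y":0,"z":1,"turn":0,"gripper":0},{"x":0,"y":0,"z":1,"turn":0,"gripper":0},{"x":0,"y":0,"z":0,"turn":0,"gripper":0}])

```text
clock: 27.93
position: [0.5539, -0.0428, 0.1665]
tcp_rot: [-0.0, 1.0, 0.0, -0.0]
wrist_force: [-2.3, 0.9, -0.6]
grip_width: 0.356
grip_force: 30.0
```

Call:
step_arm(moves=[{"x":0,"y":0,"z":0.8,"turn":0,"gripper":0},{"x":0,"y":0,"z":0,"turn":0,"gripper":0}])

```text
clock: 28.1
position: [0.5539, -0.0427, 0.1658]
tcp_rot: [-0.0, 1.0, 0.0, -0.0]
wrist_force: [-2.4, -0.4, 0.4]
grip_width: 0.361
grip_force: 30.0
```

Call:
step_arm(moves=[{"x":0,"y":0,"z":0.8,"turn":0,"gripper":0},{"x":0,"y":0,"z":0,"turn":0,"gripper":0}])

```text
clock: 28.27
position: [0.554, -0.0428, 0.1653]
tcp_rot: [0.0, 1.0, 0.0, 0.0]
wrist_force: [-4.0, -0.2, 1.5]
grip_width: 0.359
grip_force: 30.0
```

Call:
step_arm(moves=[{"x":-0.6,"y":0,"z":0.8,"turn":0,"gripper":0},{"x":0,"y":0,"z":0,"turn":0,"gripper":0}])

```text
clock: 28.43
position: [0.554, -0.0428, 0.1653]
tcp_rot: [0.0, 1.0, 0.0, 0.001]
wrist_force: [-3.4, 0.5, 4.3]
grip_width: 0.359
grip_force: 30.0
```

Call:
step_arm(moves=[{"x":0,"y":0,"z":0.8,"turn":0,"gripper":0},{"x":0,"y":0,"z":0,"turn":0,"gripper":0}])

```text
clock: 28.6
position: [0.5541, -0.0428, 0.1651]
tcp_rot: [0.0, 1.0, 0.0, 0.001]
wrist_force: [-5.0, 0.9, 9.0]
grip_width: 0.362
grip_force: 30.0
```

Call:
step_arm(moves=[{"x":0,"y":0,"z":0.8,"turn":0,"gripper":0},{"x":0,"y":0,"z":0,"turn":0,"gripper":0}])

```text
clock: 28.77
position: [0.5542, -0.0429, 0.1645]
tcp_rot: [0.0, 1.0, 0.0, 0.001]
wrist_force: [-5.2, 0.6, 8.8]
grip_width: 0.354
grip_force: 30.0
```

Call:
step_arm(moves=[{"x":-1,"y":0,"z":0.8,"turn":0,"gripper":0},{"x":0,"y":0,"z":0,"turn":0,"gripper":0}])

```text
clock: 28.93
position: [0.5539, -0.0429, 0.1641]
tcp_rot: [0.0, 1.0, 0.0, 0.002]
wrist_force: [-2.6, 1.7, 7.8]
grip_width: 0.358
grip_force: 30.0
```

Call:
step_arm(moves=[{"x":0,"y":0,"z":0.8,"turn":0,"gripper":0},{"x":0,"y":0,"z":0,"turn":0,"gripper":0}])

```text
clock: 29.1
position: [0.554, -0.0429, 0.1634]
tcp_rot: [0.0, 1.0, 0.0, 0.002]
wrist_force: [-2.9, 0.5, 8.5]
grip_width: 0.356
grip_force: 30.0
```

Call:
step_arm(moves=[{"x":0,"y":0,"z":0.8,"turn":0,"gripper":0},{"x":0,"y":0,"z":0,"turn":0,"gripper":0}])

```text
clock: 29.27
position: [0.5539, -0.0429, 0.1626]
tcp_rot: [0.0, 1.0, 0.0, 0.002]
wrist_force: [-3.4, 1.6, 9.4]
grip_width: 0.361
grip_force: 30.0
```

Call:
step_arm(moves=[{"x":0,"y":0,"z":0.8,"turn":0,"gripper":0},{"x":0,"y":0,"z":0,"turn":0,"gripper":0}])

```text
clock: 29.43
position: [0.554, -0.0429, 0.1618]
tcp_rot: [0.0, 1.0, 0.0, 0.002]
wrist_force: [-1.9, 1.8, 9.8]
grip_width: 0.36
grip_force: 30.0
```

Call:
step_arm(moves=[{"x":0,"y":0,"z":0.7,"turn":0,"gripper":0},{"x":0,"y":0,"z":0,"turn":0,"gripper":0}])

```text
clock: 29.6
position: [0.554, -0.0429, 0.1611]
tcp_rot: [0.0, 1.0, 0.0, 0.002]
wrist_force: [-3.0, 0.4, 8.8]
grip_width: 0.356
grip_force: 30.0
```

Call:
step_arm(moves=[{"x":0,"y":0,"z":0.6,"turn":0,"gripper":0},{"x":0,"y":0,"z":0,"turn":0,"gripper":0}])

```text
clock: 29.77
position: [0.554, -0.0429, 0.1608]
tcp_rot: [0.0, 1.0, 0.0, 0.002]
wrist_force: [-3.3, 1.1, 10.1]
grip_width: 0.357
grip_force: 30.0
```

Call:
step_arm(moves=[{"x":0,"y":0,"z":0.5,"turn":0,"gripper":0},{"x":0,"y":0,"z":0,"turn":0,"gripper":0}])

```text
clock: 29.93
position: [0.5541, -0.0429, 0.1607]
tcp_rot: [0.0, 1.0, 0.0, 0.002]
wrist_force: [-4.6, 1.3, 12.6]
grip_width: 0.36
grip_force: 30.0
```

Call:
step_arm(moves=[{"x":0,"y":0,"z":0.4,"turn":0,"gripper":0},{"x":0,"y":0,"z":0,"turn":0,"gripper":0}])

```text
clock: 30.1
position: [0.5543, -0.0429, 0.1607]
tcp_rot: [0.0, 1.0, 0.0, 0.003]
wrist_force: [-5.2, 2.4, 14.7]
grip_width: 0.36
grip_force: 30.0
```

Call:
step_arm(moves=[{"x":0.5,"y":0,"z":-2.6,"turn":0,"gripper":0},{"x":0,"y":0,"z":0,"turn":0,"gripper":0.75},{"x":0,"y":0,"z":0,"turn":0,"gripper":0.75},{"x":0,"y":0,"z":0,"turn":0,"gripper":0.75},{"x":0,"y":0,"z":0,"turn":0,"gripper":0.75}])

```text
clock: 30.52
position: [0.553, -0.0428, 0.1596]
tcp_rot: [-0.0, 1.0, 0.0, 0.0]
wrist_force: [0.4, 0.7, -0.4]
grip_width: 0.628
grip_force: 0.0
```

Call:
step_arm(moves=[{"x":0,"y":0,"z":-10,"turn":0,"gripper":0.75},{"x":0,"y":0,"z":-30,"turn":0,"gripper":0.75},{"x":0,"y":0,"z":-35,"turn":0,"gripper":0.75},{"x":0,"y":0,"z":-20,"turn":0,"gripper":0.75},{"x":0,"y":0,"z":0,"turn":0,"gripper":0.75}])

```text
clock: 30.93
position: [0.5558, -0.0436, 0.2617]
tcp_rot: [0.002, 1.0, 0.0, 0.005]
wrist_force: [0.8, -1.3, 0.5]
grip_width: 0.75
grip_force: 0.0
```

Call:
step_arm(moves=[{"x":0,"y":0,"z":0,"turn":0,"gripper":0.75},{"x":0,"y":0,"z":0,"turn":0,"gripper":0.75},{"x":0,"y":0,"z":0,"turn":0,"gripper":0.75}])

```text
clock: 31.18
position: [0.5519, -0.0425, 0.2531]
tcp_rot: [-0.0, 1.0, 0.0, -0.002]
wrist_force: [-1.0, 0.9, -0.7]
grip_width: 0.751
grip_force: 0.0
```

```bash
python3 - <<'E'
from h import *
look('w11.png',['cap','spacer','disc','neck_top']); look('s11.png',['cap','spacer','disc'],c='side')
E
```

```text
tcp [ 0.5519 -0.0425  0.2531] yaw x 0.0008 j [-0.3   0.08  1.61  0.    1.46  1.27] t 31.2333
cap [ 0.5522 -0.0422  0.1527] 0.63 px [322. 197.] tool mm [  0.6  -0.2 100.4]
spacer [0.4331 0.2713 0.0021] 0.73 px [ 79. 259.] tool mm [-117.8 -313.7  251.7]
spacer [ 7.349e-01 -2.258e-01 -4.000e-04] 0.53 px [491.   1.] tool mm [183.6 183.7 252.8]
disc [ 0.5522 -0.0466  0.0789] 0.74 px [326. 180.] tool mm [  0.8   4.3 174.2]
tcp [ 0.5525 -0.0427  0.2541] yaw x 0.0008 j [-0.3   0.08  1.6  -0.    1.46  1.27] t 31.4833
cap [ 0.3262 -0.2215 -0.0011] 0.82 px [443. 215.] tool mm [-226.1  178.8  255.4]
cap [ 0.5568 -0.0467  0.1501] 0.54 px [336. 183.] tool mm [  4.5   4.1 104. ]
spacer [ 0.434   0.2685 -0.0037] 0.75 px [341. 347.] tool mm [-117.9 -311.1  258.1]
spacer [ 0.5499 -0.0448  0.1246] 0.45 px [339. 193.] tool mm [ -2.4   2.2 129.5]
disc [ 0.5523 -0.0371  0.0773] 0.62 px [336. 212.] tool mm [ 1.000e-01 -5.500e+00  1.768e+02]
```

The cap is at about 0.151 m, the spacer at 0.1246 m and the disc at 0.078 m, all on the axis with the shaft down.

```bash
python3 -c "
from cell import manip
print(manip.hand_in())"
```

```text
the job is handed in; nothing more can be done
None
```

The vegetable cutter is assembled and handed in, with no verdict returned: the disc dropped onto its seat, the spacer and cap went on, the shaft was pressed about 4.5 mm to its stop at about 15 N, everything was let go, and the bottle, pan and shaker were not touched.

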